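Let the label reel back to its stop

ROBOT

A 6-joint arm with a two-finger parallel gripper is mounted at the origin on a cart in front of the work surface, level with it; the furniture and walls round the work are solid. World frame = base frame: x ahead of the robot, y to its left, z up, the work surface at z = 0. Lengths are in m, angles in rad, forces in N, time in s.
With the tool pointing down it reaches from about 0.3 to 0.875 m from the base axis. Payload 6.4 kg.
Tool frame: the origin (TCP) lies midway between the tips of the shut fingers; the grasp point (between the pads) lies ctrl.grip_depth behind it (ctrl.grip_depth is the distance from the TCP to the grasp point, in m); x points along the fingers, y is the direction in which the jaws open and shut, and the axes are right-handed (so a half turn about x gives the same grasp; the last joint's range is limited). The gripper opens to 85 mm and grips with 20 to 120 N. Pads are 22 mm wide; open, the fingers measure 114 mm over their backs; the gripper's body (76 mm by 85 mm) begins 54 mm behind the grasp point. The pads swing forward as they close: fully open they stand 13 mm farther back than shut.
Start: joints at [-1.497, 0.181, 1.607, -0, 1.354, -0.206], TCP at [0.159, -0.553, 0.231] pointing down, gripper open.
Joint ranges: [-2.99, 2.99], [-0.89, 2.07], [0.3, 2.58], [-1.14, 4.28], [0, 2.63], [-3.12, 3.12]. Speed limits (rad/s): [2.57, 2.57, 3.01, 3.14, 3.14, 3.14].

INTERFACE

Orientations are given as a unit quaternion [w, x, y, z].
In Python, from bench import ctrl gives the robot as it stands.
- The arm moves only by the tool carry_out, never from a script. Its argument "motion" is one flat list of numbers, 7 for each row, row after row: the turn, a rotation vector about the tool's x, y, z in degrees, then the shift along the tool's x, y, z in m, then the gripper's target within -1 to 1 (shut at 1, half-way at 0, fully open at -1). A call has 1 to 10 rows; each row shifts and turns the pose as measured when the row begins, along the tool's axes as they then stand; what a row does not reach is not made up. A row lasts 1/10 s, in which the tool goes at most 50 mm and 8.59 degrees, less where a joint would pass 70% of its speed; a pose out of reach is approached as far as the arm can. A call with a gripper value outside its range is refused whole. The fingers move at their own pace and stop on an object; the grip force is fixed at half the most. Time passes only in rows, so rows that do not move let the fingers close. It gives the time, the measured TCP pose, the force and the opening at its end, in the units of the state.
- ctrl.get_obs(): the state, without advancing time (a new reading comes with each control period).
- ctrl.camera(name): name is "scene" or "top" or "wrist"; returns the picture (420x560x3 uint8, blue, green, red); there is no depth.
- ctrl.camera_params(name): a dict with "mtx" (3x3 intrinsics, pixels), "pose" (4x4, takes a point from camera to world coordinates); the wrist camera has in their place "hand_eye" (4x4, takes a point from camera to tool coordinates, whose origin is the TCP and whose axes are the tool frame's). Camera axes: x right, y down, z forward; pixel columns grow to the right and rows downward; lengths in m; the calibration is good to about 2 mm. A picture is of the moment at which its call begins: read the wrist's pose just before it. camera_params takes no time and is no camera call.
- ctrl.hand_in(): hands the job in, once; it reports no verdict.
Trained networks look in the newest picture that a camera, given by its name, has taken for a name from the list of things; names that differ only in an ending like _2 or _b are one class to them, and where a whole thing is asked for, a point or a joint stands for the part that bears it (a point fixed in the world has none). Each returns a list of dicts, best first, with "conf" (0 to 1); they miss things now and then, are a little off and sometimes report something else, mostly with a low value. They report only what shows in the picture. A call takes as long as a camera call.
- ctrl.boxes_of(camera, thing): "point" ([x, y, z] in m, in the coordinates of the camera as it stood for that picture, good to about 4 mm: the middle of the surface that is visible of it).
- ctrl.trace(camera, thing): "pixels" (420x560 bool, what is visible of it).
- ctrl.landmark_of(camera, thing): "point" ([x, y, z] in m, in the coordinates of the camera as it stood for that picture, good to about 4 mm: a listed point, or the origin of a listed thing).
The state is a dict: "time_s": time; "q": joint angles; "dq": joint speeds; "joint_efforts": joint torques, N m; "eef_pos": TCP position; "eef_rot": TCP orientation; "wrist_force": force on the tool from outside, world axes, zero at the start; "torque": the same for the moment, N m; "opening": opening from 0.0 (shut) to 1.0 (fully open).
Only numpy, scipy, OpenCV 4.12 (cv2) and the standard library are available. Lean on these libraries where they do the work, as an engineer would, in place of code of your own. Each camera call takes 0.05 s, during which the arm holds its last target. There are 200 camera calls.

TASK

Two label reels stand on the worktop. On the one that carries the larger label roll, swing the holding pawl well out of the ratchet teeth, then turn the crank backwards (clockwise seen from above) until its arm rests against the stop post, and let go with the pawl left out. Leave the other reel alone.

Things in the scene. Friction and masses are not known exactly. Their poses are not given: they have to be found in the camera images.
- large_reel: Reel with the larger label roll (white, 72 mm wide, z 30-80 mm), fixed. Origin on its upright axis at worktop height; its plate, 150x190x8 mm, spans x -63..87, y -75..115 mm. Under the roll a ratchet wheel, 10 saw teeth, 108 mm wide, z 14-26; over it the crank arm, z 90-98, 78 mm long, 14 wide. Stop post at x -32, y -51, 12 mm thick, top z 102. Right of it (-y) crank and post, left (+y) pawl.
- large_reel_wheel (a joint): Crank and wheel, rad; 0 = arm at the stop post, + counter-clockwise from above. Crank points (value - 1.90) rad from the reel's +x towards +y; on it, 70 mm from the axis, a black knob, 18 mm thick, z 104-140 mm, spins freely. Starts near 1.6; turns lightly (< 2 N at the knob), stays where left; with the pawl in the teeth it stops near 1.45.
- large_reel_pawl (a joint): Pawl, rad; 0 = nose in the teeth; grows clockwise from above, outwards from the wheel, to 0.9. Pivot upright at the reel's x 60, y 70 mm. On the pawl a steel pin whose round head, 14 mm thick, z 81-107 mm, is taken or pushed; at 0 it is at x 10, y 88, so 53 mm from the pivot. Clear of the teeth above about 0.17. Stiff, no spring (about 2 N at the pin): stays where left.
- small_reel: The other reel, same in all respects (same frame, sizes, crank, pawl) except for a smaller label roll, 54 mm wide and 32 mm high. Not to be touched.

How it is judged:
On the way:
1. the pawl of the large reel is swung out of the teeth, at least 0.35 rad (20 degrees) (value of joint large_reel_pawl above 0.35 rad and value of joint large_reel_wheel above 1.3 rad), for 0.1 s.
At the end, for the whole second after the job is handed in: The crank of the large reel is back at the stop post, within 0.175 rad (10 degrees), at rest, and its pawl is still out of the teeth by at least 0.35 rad (20 degrees) (value of joint large_reel_wheel below 0.175 rad and velocity of joint large_reel_wheel between -0.05 and 0.05 rad/s and value of joint large_reel_pawl above 0.35 rad); the robot touches nothing.
It fails at once if the wheel is forced back past the engaged pawl (value of joint large_reel_wheel below 1.3 rad and value of joint large_reel_pawl below 0.1 rad).
It fails at once if the other reel is pushed or handled (more than 3 N) (contact force between small_reel and the fingers above 3 N or contact force between small_reel and the arm above 3 N).
It also fails if it takes over 48 s, if anything falls off the work surface, if the arm or the gripper's body presses on something with over 40 N, if the wrist force passes 120 N, or if a joint passes its speed limit or range.

## Working session

There is one attempt and no reset: what is moved stays moved. The work goes in short steps, Python scripts to look and compute and a tool call to move; the robot and the scene stay as the last step left them, time stands still between calls to the robot, and variables do not carry over. Pictures are saved under pics/ and viewed, about 8 in all and at most 12, crops included, and the job is handed in when it is done.

Besides the shell and the picture viewer there is one more tool, called after "Request:" as name(argument=value, ...) on one line, values as JSON. carry_out: Moves the arm, as the interface text tells. Its arguments: {"type":"object","properties":{"motion":{"type":"array"}},"required":["motion"]}

```bash
ls; mkdir -p pics
cat > h.py <<'E'
import numpy as np, cv2
from bench import ctrl
from scipy.spatial.transform import Rotation as R
def w(cam,p):
    P=ctrl.camera_params(cam)
    if cam=="wrist":
        o=ctrl.get_obs();q=o["eef_rot"];T=np.eye(4);T[:3,:3]=R.from_quat([q[1],q[2],q[3],q[0]]).as_matrix();T[:3,3]=o["eef_pos"]
        M=T@np.array(P["hand_eye"])
    else: M=np.array(P["pose"])
    return (M@np.r_[p,1])[:3]
E
python3 - <<'E'
from h import *
np.set_printoptions(precision=4,suppress=True)
a=ctrl.camera("scene").copy();b=ctrl.camera("top").copy()
cv2.imwrite("pics/a.png",a);cv2.imwrite("pics/b.png",b)
for c in("scene","top"):
  for n in("large_reel","small_reel","large_reel_wheel","large_reel_pawl"):
    for k in("boxes_of","landmark_of"):
      try:
        for d in getattr(ctrl,k)(c,n)[:3]: print(c,n,k,round(d["conf"],2),w(c,d["point"]))
      except Exception as e: print(c,n,k,e)
o=ctrl.get_obs();print(o["time_s"],o["eef_pos"],o["eef_rot"],o["opening"],ctrl.grip_depth)
P=ctrl.camera_params("top");print(P)
E
```

```text
pics
scene large_reel boxes_of 0.9 [0.5478 0.2354 0.021 ]
scene large_reel landmark_of 0.64 [0.5557 0.2103 0.0025]
scene small_reel boxes_of 0.78 [ 0.528  -0.1598  0.0198]
scene small_reel landmark_of 0.83 [ 0.5288 -0.186   0.0026]
scene large_reel_wheel boxes_of 0.83 [0.5432 0.2143 0.067 ]
scene large_reel_wheel landmark_of it knows: large_reel, small_reel
scene large_reel_pawl boxes_of 0.64 [0.5853 0.2718 0.0306]
scene large_reel_pawl landmark_of it knows: large_reel, small_reel
top large_reel boxes_of 0.81 [0.5722 0.2091 0.0105]
top large_reel landmark_of 0.91 [0.5557 0.2036 0.0016]
top small_reel boxes_of 0.62 [ 0.5412 -0.1715  0.0032]
top small_reel boxes_of 0.31 [0.5705 0.2104 0.0137]
top small_reel landmark_of 0.61 [ 0.5316 -0.1896 -0.0007]
top large_reel_wheel boxes_of 0.58 [0.5547 0.191  0.0768]
top large_reel_wheel boxes_of 0.42 [0.5992 0.2651 0.0264]
top large_reel_wheel landmark_of it knows: large_reel, small_reel
top large_reel_pawl boxes_of 0.72 [0.6002 0.2667 0.0263]
top large_reel_pawl landmark_of it knows: large_reel, small_reel
0.7 [ 0.1588 -0.5527  0.2313] [ 0.0986  0.7002  0.0986 -0.7002] 0.9962595541680502 0.0187
{'mtx': array([[427.842 ,   0.    , 277.0709],
       [  0.    , 427.842 , 209.4676],
       [  0.    ,   0.    ,   1.    ]]), 'pose': array([[-0.0142, -0.985 ,  0.1719,  0.4011],
       [-0.9998,  0.0163,  0.0103,  0.037 ],
       [-0.013 , -0.1717, -0.9851,  1.0315],
       [ 0.    ,  0.    ,  0.    ,  1.    ]])}
```

View pics/a.png

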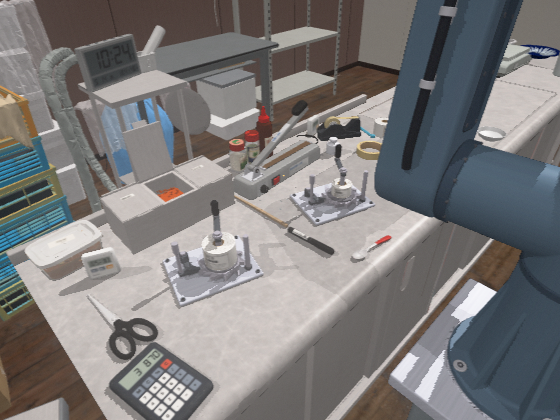

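View pics/b.png

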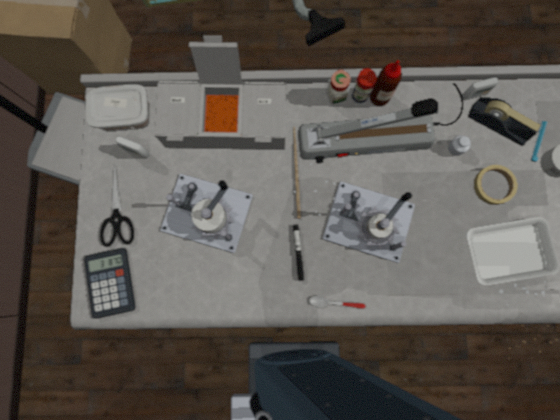

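The larger roll is on the left reel (y≈+0.2; roll at top-view pixel (208,215)). I'll fit the plate pose from its outline and overlay the model as a check.

```bash
cat >> h.py <<'E'
def proj(cam,pts):
    P=ctrl.camera_params(cam);M=np.linalg.inv(np.array(P["pose"]));pts=np.atleast_2d(pts)
    c=pts@M[:3,:3].T+M[:3,3];u=c@np.array(P["mtx"]).T;return u[:,:2]/u[:,2:]
def r2w(s,p):
    p=np.atleast_2d(np.array(p,float));c,n=np.cos(s[2]),np.sin(s[2])
    return np.c_[s[0]+c*p[:,0]-n*p[:,1],s[1]+n*p[:,0]+c*p[:,1],p[:,2]]
def feats(a,b):
    k=lambda z:[.07*np.cos(a-1.9),.07*np.sin(a-1.9),z]
    t=np.arctan2(.018,-.05)-b
    g=lambda z:[.06+.053*np.cos(t),.07+.053*np.sin(t),z]
    return {"post":([-.032,-.051,.008],[-.032,-.051,.102]),"axis":([0,0,.03],[0,0,.098]),"knob":(k(.104),k(.14)),"pin":(g(.03),g(.107)),"piv":([.06,.07,.01],[.06,.07,.03])}
E
python3 - <<'E'
from h import *
from scipy.optimize import minimize
import itertools
ctrl.camera("top");a=cv2.imread("pics/b.png")
d=ctrl.trace("top","large_reel")[0];m=d["pixels"].astype(np.uint8);print(d["conf"],m.sum())
pl=np.array([[-.063,-.075,.008],[.087,-.075,.008],[.087,.115,.008],[-.063,.115,.008]])
gray=cv2.cvtColor(a,cv2.COLOR_BGR2GRAY)
hull=cv2.convexHull(np.argwhere(m)[:,::-1].astype(np.int32))
H=np.zeros_like(m);cv2.fillConvexPoly(H,hull,1)
def cost(s):
    q=proj("top",r2w(s,pl));z=np.zeros((420*4,560*4),np.uint8)
    cv2.fillConvexPoly(z,np.round(q*4+1.5).astype(np.int32),1)
    z=cv2.resize(z.astype(np.float32),(560,420),interpolation=cv2.INTER_AREA)
    return np.abs(z-m).sum()
best=min((minimize(cost,[.5557,.2036,t],method="Nelder-Mead",options=dict(initial_simplex=[[.5557,.2036,t],[.565,.2036,t],[.5557,.213,t],[.5557,.2036,t+.1]])) for t in(-.35,-.2,-.05)),key=lambda r:r.fun)
s=best.x;print(s,best.fun);np.save("s.npy",s)
z0=[140,150];f=6
b=cv2.resize(a[150:265,140:270],None,fx=f,fy=5,interpolation=cv2.INTER_CUBIC)
b=cv2.resize(a[150:250,140:270],None,fx=6,fy=6,interpolation=cv2.INTER_CUBIC)
T=lambda p:tuple(int(v) for v in ((p-z0+.5)*6))
q=proj("top",r2w(s,pl));cv2.polylines(b,[np.array([T(v) for v in q])],True,(0,255,0),1)
for n,(u,v) in feats(1.6,0).items():
    q=proj("top",r2w(s,[u,v]));cv2.line(b,T(q[0]),T(q[1]),(0,0,255),2);cv2.circle(b,T(q[1]),5,(255,0,0),2)
cv2.imwrite("pics/c.png",b)
E
```

```text
0.83 4702
[ 0.55890694  0.20296945 -0.29042029] 193.0
```

View pics/c.png

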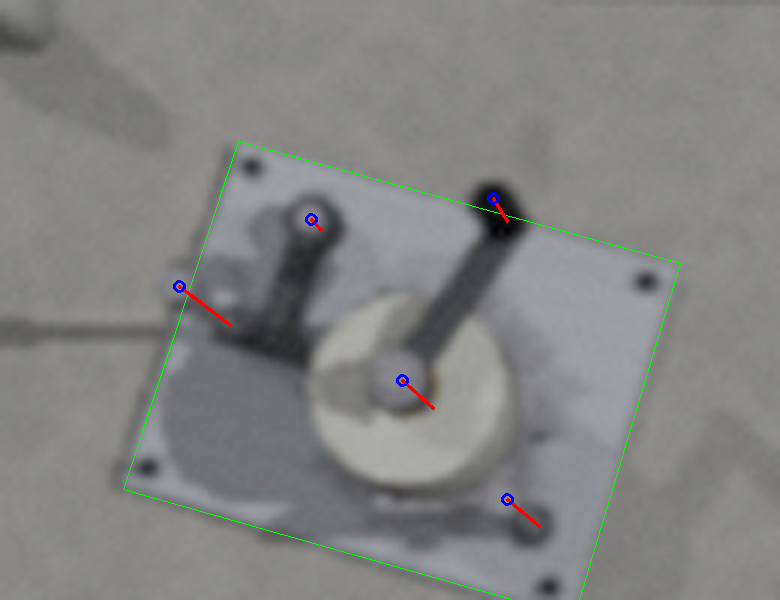

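The overlay fits well: the axis at (402,380), pivot (311,219), knob (493,198) and pin head (180,287) all land on their parts. Next I'll compute push poses: shut fingers, pushing with the pads' side faces (tool z), in one fixed orientation.

```bash
cat >> h.py <<'E'
def tool():
    o=ctrl.get_obs();q=o["eef_rot"];return np.array(o["eef_pos"]),R.from_quat([q[1],q[2],q[3],q[0]]).as_matrix(),o
E
python3 - <<'E'
from h import *
np.set_printoptions(precision=4,suppress=True)
s=np.load("s.npy");p,M,o=tool();print(p);print(M);print(o["q"])
print("ang y,z",np.degrees(np.arctan2(M[1,1:],M[0,1:])))
for b in(0,.2,.4,.6,.7): print("pin",b,r2w(s,[feats(1,b)["pin"][1]]))
for a in np.arange(1.6,-.1,-.2): print("knob",a,r2w(s,[feats(a,0)["knob"][1]]))
for n in("post","axis"):print(n,r2w(s,[feats(1,0)[n][1]]))
E
```

```text
[ 0.1588 -0.5527  0.2313]
[[-0.      0.2761 -0.9611]
 [-0.0001 -0.9611 -0.2761]
 [-1.      0.      0.    ]]
[-1.4973  0.1808  1.607  -0.      1.3538 -0.2063]
ang y,z [ -73.9712 -163.9712]
pin 0 [[0.5938 0.2843 0.107 ]]
pin 0.2 [[0.6009 0.2922 0.107 ]]
pin 0.4 [[0.6094 0.2985 0.107 ]]
pin 0.6 [[0.619  0.3029 0.107 ]]
pin 0.7 [[0.6241 0.3044 0.107 ]]
knob 1.6 [[0.6171 0.164  0.14  ]]
knob 1.4000000000000001 [[0.6082 0.1532 0.14  ]]
knob 1.2000000000000002 [[0.5973 0.1444 0.14  ]]
knob 1.0000000000000002 [[0.5849 0.138  0.14  ]]
knob 0.8000000000000003 [[0.5715 0.1341 0.14  ]]
knob 0.6000000000000003 [[0.5575 0.133  0.14  ]]
knob 0.40000000000000036 [[0.5437 0.1347 0.14  ]]
knob 0.2000000000000004 [[0.5304 0.139  0.14  ]]
knob 4.440892098500626e-16 [[0.5183 0.146  0.14  ]]
post [[0.5136 0.1633 0.102 ]]
axis [[0.5589 0.203  0.098 ]]
```

Request:
carry_out(motion=[0, 0, 0, -0.004, -0.034, -0.031, 1, 0, 0, 0, -0.004, -0.034, -0.031, 1, 0, 0, 0, -0.004, -0.034, -0.031, 1, 0, 0, 0, -0.004, -0.034, -0.031, 1, 0, 0, 0, -0.004, -0.034, -0.031, 1, 0, 0, 0, -0.004, -0.034, -0.031, 1, 0, 0, 0, -0.004, -0.034, -0.031, 1, 0, 0, 0, 0, -0.034, -0.031, 1, 0, 0, 0, 0, -0.034, -0.031, 1, 0, 0, 0, 0, -0.034, -0.031, 1])

```text
time_s: 1.8
eef_pos: [0.3677, -0.1312, 0.2604]
eef_rot: [0.096, 0.702, 0.093, -0.699]
wrist_force: [1.3, -0.7, 0.5]
opening: 0.003
```

Request:
carry_out(motion=[0, 0, 0, 0, -0.034, -0.031, 1, 0, 0, 0, 0, -0.034, -0.031, 1, 0, 0, 0, 0, -0.034, -0.031, 1, 0, 0, 0, 0, -0.034, -0.031, 1, 0, 0, 0, 0, -0.034, -0.031, 1, 0, 0, 0, 0, -0.034, -0.031, 1, 0, 0, 0, 0, -0.034, -0.031, 1, 0, 0, 0, 0, -0.034, -0.031, 1, -7.5, 0, 0, 0, -0.02, -0.02, 1, -7.5, 0, 0, 0, 0, 0, 1])

```text
time_s: 2.8
eef_pos: [0.5554, 0.2443, 0.2625]
eef_rot: [0.193, 0.686, 0.186, -0.677]
wrist_force: [-0.8, -0.7, -0.1]
opening: -0.001
```

```bash
cat > t.py <<'E'
import sys
from h import *
np.set_printoptions(precision=4,suppress=True)
p,M,o=tool();g=np.array([float(v) for v in sys.argv[1:4]])
print(o["time_s"],p,"ang z",np.degrees(np.arctan2(M[1,2],M[0,2])),"tilt",M[:,0],"d tool",M.T@(g-p),o["wrist_force"])
E
python3 t.py .568 .2688 .26
```

```text
2.8 [0.5554 0.2443 0.2625] ang z -148.8620234511808 tilt [ 0.015  -0.0056 -0.9999] d tool [ 0.0026 -0.0144 -0.0234] [-0.7516 -0.6887 -0.1125]
```

Request:
carry_out(motion=[0, 0, 0, 0, -0.014, -0.023, 1, 0, 0, 0, 0, 0, 0, 1])

```text
time_s: 3.0
eef_pos: [0.568, 0.2704, 0.2618]
eef_rot: [0.195, 0.685, 0.188, -0.676]
wrist_force: [-0.4, -0.9, -0.1]
opening: -0.003
```

```bash
python3 - <<'E'
from h import *
p,M,o=tool();P=ctrl.camera_params("wrist");a=ctrl.camera("wrist").copy()
T=np.eye(4);T[:3,:3]=M;T[:3,3]=p;C=np.linalg.inv(T@np.array(P["hand_eye"]));s=np.load("s.npy")
def pr(x):
    c=C[:3,:3]@x+C[:3,3];u=np.array(P["mtx"])@c;return tuple(int(round(v)) for v in u[:2]/u[2])
for n,(u,v) in feats(1.6,0).items():
    q=r2w(s,[u,v]);cv2.line(a,pr(q[0]),pr(q[1]),(0,0,255),1);cv2.circle(a,pr(q[1]),4,(255,0,0),1);print(n,pr(q[1]))
cv2.imwrite("pics/d.png",a)
E
python3 t.py .568 .2688 .088
```

```text
post (342, 292)
axis (334, 235)
knob (421, 218)
pin (280, 160)
piv (325, 132)
3.05 [0.5675 0.269  0.2617] ang z -148.53965549601767 tilt [ 0.0132 -0.0071 -0.9999] d tool [ 0.1737 -0.0018  0.001 ] [ 0.8074  0.199  -0.1619]
```

View pics/d.png

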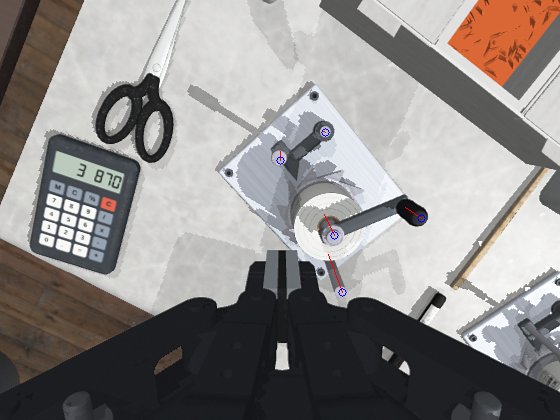

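The wrist view agrees with the model: knob predicted at (421,218), pivot (325,132), pin head seen at about (281,153). Next I descend beside the pin.

Request:
carry_out(motion=[0, 0, 0, 0.04, 0, 0.001, 1, 0, 0, 0, 0.04, 0, 0, 1, 0, 0, 0, 0.04, 0, 0, 1, 0, 0, 0, 0.03, 0, 0, 1, 0, 0, 0, 0.018, 0, 0, 1, 0, 0, 0, 0, 0, 0, 1])

```text
time_s: 3.65
eef_pos: [0.5696, 0.2636, 0.0911]
eef_rot: [0.195, 0.686, 0.186, -0.676]
wrist_force: [0.1, -0.2, -0.4]
opening: 0.002
```

```bash
python3 t.py .608 .2955 .088
```

```text
3.65 [0.5696 0.2636 0.0911] ang z -148.72948239127902 tilt [ 0.0177 -0.0079 -0.9998] d tool [ 0.0035 -0.0074 -0.0493] [ 0.1086 -0.1775 -0.3518]
```

Request:
carry_out(motion=[0, 0, 0, 0.003, -0.006, 0, 1, 0, 0, 0, 0, 0, -0.008, 1, 0, 0, 0, 0, 0, -0.008, 1, 0, 0, 0, 0, 0, -0.008, 1, 0, 0, 0, 0, 0, -0.008, 1, 0, 0, 0, 0, 0, -0.008, 1, 0, 0, 0, 0, 0, -0.008, 1, 0, 0, 0, 0, 0, -0.002, 1])

```text
time_s: 4.45
eef_pos: [0.6137, 0.2966, 0.0932]
eef_rot: [0.195, 0.687, 0.186, -0.675]
wrist_force: [-1.8, -1.0, -0.4]
opening: 0.001
```

```bash
python3 t.py .608 .2955 .088
```

```text
4.45 [0.6137 0.2966 0.0932] ang z -148.75365457116263 tilt [ 0.0203 -0.0083 -0.9998] d tool [ 0.0051 -0.0021  0.0055] [-1.7689 -0.984  -0.4068]
```

Request:
carry_out(motion=[0, 0, 0, 0, 0, 0.012, 1, 0, 0, 0, 0, 0, 0.012, 1, 0, 0, 0, -0.045, 0, 0, 1, 7, 1, 0, -0.045, 0, 0, 1, 7, 0, 0, -0.03, 0, 0, 1, 6, 0, 0, 0, 0, 0, 1])

```text
time_s: 5.05
eef_pos: [0.5946, 0.2857, 0.2189]
eef_rot: [0.065, 0.72, 0.065, -0.688]
wrist_force: [0.7, -0.9, 0.7]
opening: 0.003
```

```bash
python3 t.py .649 .171 .21
python3 - <<'E'
from h import *
p,M,o=tool();P=ctrl.camera_params("wrist");a=ctrl.camera("wrist").copy()
T=np.eye(4);T[:3,:3]=M;T[:3,3]=p;C=np.linalg.inv(T@np.array(P["hand_eye"]));s=np.load("s.npy")
def pr(x):
    c=C[:3,:3]@x+C[:3,3];u=np.array(P["mtx"])@c;return tuple(int(round(v)) for v in u[:2]/u[2])
for n,(u,v) in feats(1.6,.7).items():
    q=r2w(s,[u,v]);cv2.circle(a,pr(q[1]),4,(255,0,0),1);print(n,pr(q[1]))
cv2.imwrite("pics/e.png",a)
E
```

```text
5.05 [0.5946 0.2857 0.2189] ang z -169.47083697385332 tilt [ 0.0462  0.0037 -0.9989] d tool [ 0.0109  0.1226 -0.0321] [ 0.6677 -0.8529  0.7366]
post (403, 324)
axis (369, 266)
knob (461, 222)
pin (263, 169)
piv (321, 157)
```

View pics/e.png

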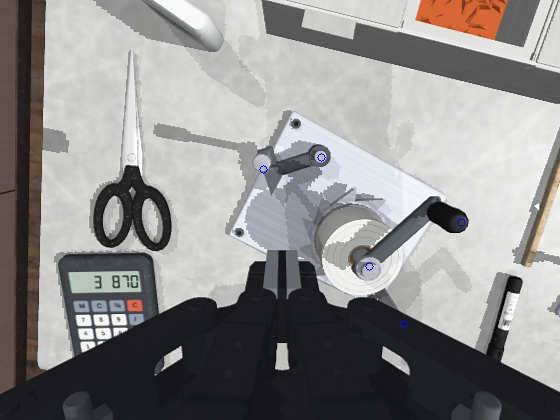

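The pawl is swung out to about 0.7: its head shows at (262,161), clear of the teeth. Next I move to the far side of the knob and level the tool.

Request:
carry_out(motion=[0, -2.6, 0, 0, 0.04, -0.011, 1, 0, 0, 0, 0, 0.041, -0.011, 1, 0, 0, 0, 0, 0.041, -0.011, 1, 0, 0, 0, 0, 0, 0, 1])

```text
time_s: 5.5
eef_pos: [0.6518, 0.1701, 0.2192]
eef_rot: [0.069, 0.705, 0.066, -0.702]
wrist_force: [0.0, 0.1, -0.6]
opening: -0.0
```

```bash
python3 t.py .649 .171 .114
```

```text
5.5 [0.6518 0.1701 0.2192] ang z -169.05238476578026 tilt [ 0.0043 -0.0037 -1.    ] d tool [ 0.1052 -0.0019  0.003 ] [ 0.0494  0.0775 -0.6025]
```

Request:
carry_out(motion=[0, 0, 0, 0.04, 0, 0.002, 1, 0, 0, 0, 0.04, 0, 0, 1, 0, 0, 0, 0.025, 0, 0, 1, 0, 0, 0, 0, 0, 0, 1])

```text
time_s: 5.9
eef_pos: [0.6534, 0.1688, 0.1119]
eef_rot: [0.07, 0.707, 0.068, -0.7]
wrist_force: [-0.4, 1.2, 0.2]
opening: 0.001
```

```bash
python3 t.py .6367 .1678 .114
```

```text
5.9 [0.6534 0.1688 0.1119] ang z -168.8514387917111 tilt [ 0.0103 -0.0017 -0.9999] d tool [-0.0023 -0.0023  0.0165] [-0.384   1.2229  0.2127]
```

Request:
carry_out(motion=[0, 0, 0, -0.002, -0.002, 0.008, 1, 0, 0, 0, 0, 0, 0.008, 1, 0, 0, 0, 0, 0.0045, 0.0054, 1, 0, 0, 0, 0, 0.0045, 0.0054, 1, 0, 0, 0, 0, 0.0033, 0.0062, 1, 0, 0, 0, 0, 0.0033, 0.0062, 1, 0, 0, 0, 0, 0.002, 0.0067, 1, 0, 0, 0, 0, 0.002, 0.0067, 1, 0, 0, 0, 0, 0.0007, 0.007, 1, 0, 0, 0, 0, 0.0007, 0.007, 1])

```text
time_s: 6.9
eef_pos: [0.5915, 0.1357, 0.1208]
eef_rot: [0.071, 0.712, 0.069, -0.695]
wrist_force: [1.2, 0.1, 0.9]
opening: -0.001
```

```bash
python3 t.py .5911 .138 .114
python3 - <<'E'
from h import *
a=ctrl.camera("scene");cv2.imwrite("pics/f.png",cv2.resize(a[180:320,130:330],None,fx=4,fy=4))
E
```

```text
6.9 [0.5915 0.1357 0.1208] ang z -168.66405319475228 tilt [ 0.0237 -0.0007 -0.9997] d tool [ 0.0068 -0.0024  0.0001] [1.2186 0.147  0.8995]
```

View pics/f.png

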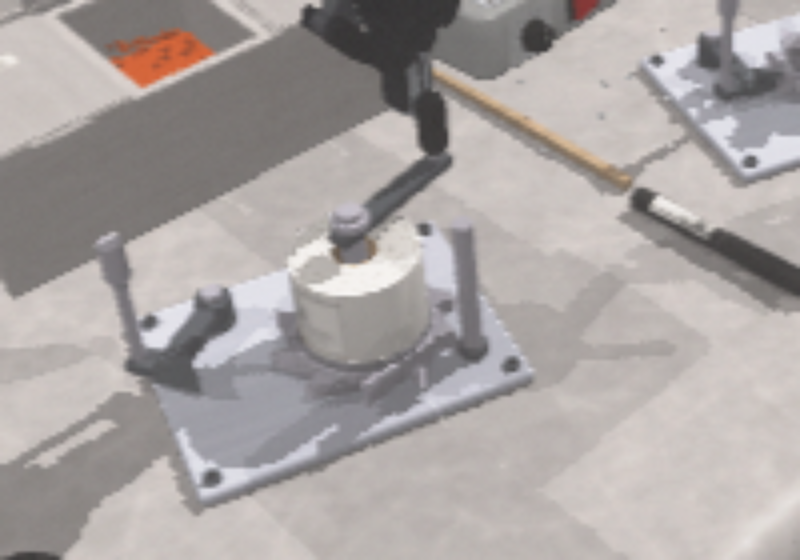

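The knob at (432,125) is being pushed, the arm is about halfway round, and the pawl is out. I continue along the arc.

Request:
carry_out(motion=[0, -1.3, 0, 0.003, -0.002, 0.007, 1, 0, 0, 0, 0.002, -0.001, 0.007, 1, 0, 0, 0, 0.001, -0.0022, 0.0066, 1, 0, 0, 0, 0.001, -0.0022, 0.0066, 1, 0, 0, 0, 0.001, -0.0034, 0.0061, 1, 0, 0, 0, 0.001, -0.0034, 0.0061, 1, 0, 0, 0, 0, -0.0046, 0.0053, 1, 0, 0, 0, 0, -0.0046, 0.0053, 1])

```text
time_s: 7.75
eef_pos: [0.5358, 0.1502, 0.1116]
eef_rot: [0.071, 0.706, 0.068, -0.701]
wrist_force: [23.5, 3.9, -17.7]
opening: -0.001
```

```bash
python3 t.py .5379 .1498 .116
python3 - <<'E'
from h import *
a=ctrl.camera("scene");cv2.imwrite("pics/g.png",cv2.resize(a[180:320,130:330],None,fx=4,fy=4))
E
```

```text
7.75 [0.5358 0.1502 0.1116] ang z -168.68598858374654 tilt [ 0.0068 -0.0044 -1.    ] d tool [-0.0044  0.0008 -0.002 ] [ 23.5364   3.9194 -17.7205]
```

View pics/g.png

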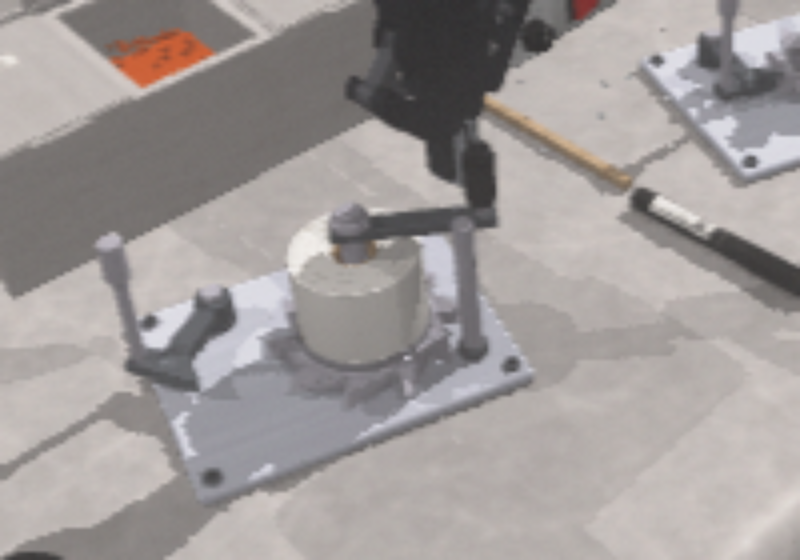

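The arm touches the post at (463,222), and 23 N at the wrist confirms the stop. Now I back straight off and lift.

Request:
carry_out(motion=[0, 0, 0, 0, 0, -0.006, 1, 0, 0, 0, 0, 0, -0.01, 1, 0, 0, 0, 0, 0, -0.015, 1, 0, 0, 0, -0.04, 0, 0, 1, 0, 0, 0, -0.045, 0, 0, 1, 0, 0, 0, -0.045, 0, -0.01, 1, 0, 0, 0, -0.04, 0, 0, 1, 0, 0, 0, 0, 0, 0, 1])

```text
time_s: 8.6
eef_pos: [0.5739, 0.1615, 0.2825]
eef_rot: [-0.072, -0.701, -0.069, 0.707]
wrist_force: [1.9, 0.6, 0.5]
opening: 0.002
```

```bash
python3 t.py .5379 .1498 .116
python3 - <<'E'
from h import *
a=ctrl.camera("scene");a=a.copy();s=np.load("s.npy")
b=cv2.resize(a[180:320,130:330],None,fx=4,fy=4)
for n,(u,v) in feats(0,.7).items():
    q=proj("scene",r2w(s,[v]))[0];cv2.circle(b,tuple(int(x) for x in (q-[130,180]+.5)*4),5,(255,0,0),1)
cv2.imwrite("pics/h.png",b)
E
```

```text
8.6 [0.5739 0.1615 0.2825] ang z -168.62107804954266 tilt [-0.0083 -0.005  -1.    ] d tool [0.1669 0.0039 0.0361] [1.8603 0.5759 0.4972]
```

View pics/h.png

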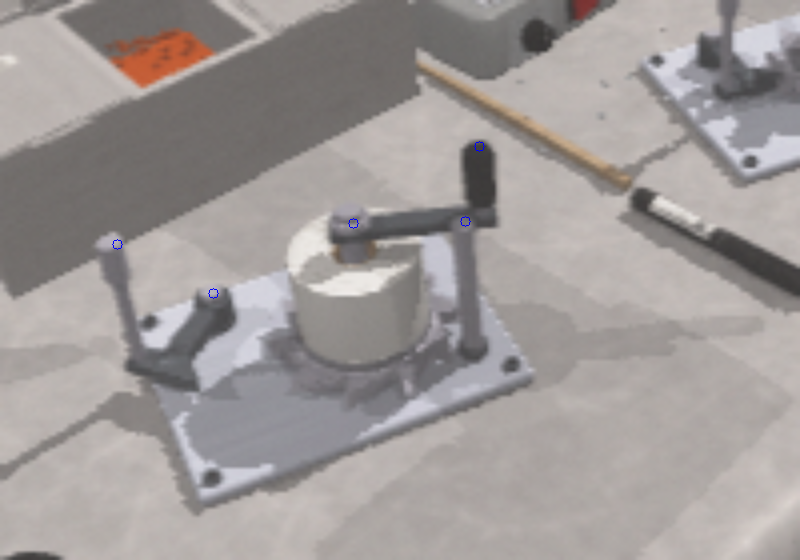

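The crank knob at (479,147) matches the model at value 0, with the arm on the post. The pin at (110,242) matches the pawl at about 0.7, and the gripper is clear.

```bash
python3 -c "
from bench import ctrl
print(ctrl.hand_in())"
```

```text
the job is handed in; nothing more can be done
None
```

I finished the job on the large reel, the left one, and handed it in at about 8.6 s on the robot's clock. With the fingers shut, I pushed the pawl pin outward, then pushed the crank knob clockwise until the arm met the stop post. After that I backed off and lifted clear.

- **Crank:** the wrist force rose to about 23 N sideways at the stop. After release, the last picture shows the knob where the model puts it at wheel value 0, with the arm on the post.
- **Pawl:** the pin lies within a few millimetres of where the model puts it for 0.7 rad, well past the 0.35 rad needed.
- **Clearance:** the gripper ended at z ≈ 0.28 m, touching nothing. I did not work near the small reel.

No check failed, but the wheel and pawl values are read from camera images, because the robot's state does not give those two joints.

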